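# Load the watch-case holder into the tilting work head

### The job

Get the green work head ready for loading: turn it square, so that its ball handle points straight out over the index block on the front of its base, and bring it fully upright against its stop. Then take the knurled three-jaw case holder from the wooden stand, push its keyed shank into the spindle, turning it until the key slips into the keyway and the flange sits flat on the spindle nose, and finish still gripping the holder and pressing it home firmly, with about 15 N, as you would while the draw-bar is tightened. Leave the other holders in the stand and everything else on the bench where it is.

Things in the scene. Friction and masses are not known exactly. Their poses are not given: they have to be found in the camera images.
- head_base: Fixed base of the work head: sage-green plate 170 (x) x 150 (y) x 20 mm. Origin: centre of its underside on the bench, on the swivel axis; -x is its front. On it a steel swivel disc (diameter 130 mm, top 34 mm above the bench) with two green cheeks (outer faces 59 mm either side, tops 120 mm above the bench), between which the head tilts on a cross axis 95 mm above the bench.
- index (a point): Top of the small steel index block (14 x 6 x 8 mm high) on the base plate at the middle of its front edge, 77 mm from the swivel axis.
- swivel (a joint): Swivel of the head about the vertical, rad, counter-clockwise from above positive. 0 = square: the ball handle points along the base's -x, straight over the index block. Stiff: stays where it is left, turns at about 1 N m (8 N at the ball). No stop near 0.
- tilt (a joint): Tilt of the head about the yoke's y axis, 95 mm above the bench, rad. 0 = upright with the handle level: a firm stop. At positive values the nose leans away from the handle and the handle is raised: pressing the ball down brings the head upright. Stiff: stays where it is left, turns at about 1 N m (8 N at the ball).
- handle_ball (a point): Centre of the black ball (diameter 30 mm) on the end of the steel handle bar (diameter 10 mm). With base yaw b, swivel s and tilt t it lies at the tilt centre (95 mm above the base's origin) + 130 mm x (-cos t cos(b+s), -cos t sin(b+s), sin t). It can be pinched from above along the tilt axis, and then turns between the pads.
- nose (a point): Centre of the spindle's nose face (steel, diameter 51 mm), the mouth of its bore: 55 mm from the tilt axis, 150 mm above the bench when upright; z out of the bore, x straight away from the handle. Bore diameter 22.4 mm, 55 mm deep. Keyway 8.4 mm wide, 16 mm out from the centre, full depth, at an angle up to 0.5 rad either side of x, to be seen or felt. The spindle does not turn.
- holder: The case holder to load, steel, about 0.35 kg, shank down in one of the stand's holes. Origin: centre of the underside of its flange (diameter 48 mm, 6 mm thick). Round knurled grip, diameter 32 mm, 6 to 50 mm above the origin; brass top with three small jaws up to 60 mm. Shank: diameter 20 mm, 44 mm long, foot chamfered 5 mm. The key is along body +x.
- key_tab (a point): Tab on the flange rim, 6 mm wide, reaching 31 mm from the centre along the holder's +x: it stands right above the key and shows from above where it is. The key is 6 mm wide, reaches 14 mm from the centre and runs from the flange to 30 mm below it, so the last 14 mm of the shank are a plain pilot.
- stand: Fixed wooden block 76 (x) x 256 (y) x 50 mm high with three round holes of diameter 35 mm right through, at y = -80, 0 and 80 mm; the holders' flanges rest on its top. Origin: centre of its underside.
- cement_table: Another holder in the stand, not to be moved: a thin stem with a flat brass disc of diameter 56 mm on top, 37 mm above the stand.
- taper_arbor: Another holder in the stand, not to be moved: a slender steel taper, 18 mm thick at the foot, 60 mm above the stand.
- loupe: Watchmaker's black eyeglass, diameter 36 mm, 32 mm high, standing on the bench. Leave alone.
- tweezers: Brass tweezers, about 120 mm long, lying on the bench. Leave alone.
- brush: Red-handled brush, 145 mm long, lying on the bench. Leave alone.
- screwdriver: Screwdriver, 130 mm long, lying on the bench. Leave alone.
- watch: Steel watch head, diameter 38 mm, 10 mm thick, lying on the bench. Leave alone.
- oil_dish: Glass dish, diameter 56 mm, 16 mm high, on the bench. Leave alone.
Things that resemble listed ones, but are neither listed nor needed, are in the scene too. Leave any pink look-alike of the holder alone.

How it is judged:
By the outcome, as a careful person would: the job done as asked, in the order asked, and still so for the second after the job is handed in, while the arm keeps its last pose, push and grip.
It also fails if it takes over 58 s, if anything falls off the work surface, if the arm or the gripper's body presses on something with over 40 N, if the wrist force passes 120 N, or if a joint passes its speed limit or range.

### The arm

A 6-joint arm with a two-finger parallel gripper is mounted at the origin on the work surface. World frame = base frame: x ahead of the robot, y to its left, z up, the work surface at z = 0. Lengths are in m, angles in rad, forces in N, time in s.
With the tool pointing down it reaches from about 0.25 to 0.725 m from the base axis. Payload 4 kg.
Tool frame: the origin (TCP) lies on the centre line of the jaws, within the pads' length; the fingertips stand 22 mm ahead of it and the grasp point (between the pads) lies 3 mm ahead of it; z points along the fingers, y is the line along which they close (so a half turn about z gives the same grasp; the last joint's range is limited). The gripper opens to 85 mm and grips with 20 to 120 N. Pads are 22 mm wide; open, the fingers measure 114 mm over their backs; the gripper's body (76 mm by 85 mm) begins 54 mm behind the grasp point. The pads swing forward as they close: fully open they stand 13 mm farther back than shut.
Start: joints at [1.167, 0.241, 0.005, 1.335, 0, 1.571], TCP at [0.196, 0.46, 0.253] pointing down, gripper open.
Joint ranges: [-2.72, 2.72], [-1.05, 1.87], [-1.09, 1.28], [-1.99, 2.15], [-1.42, 1.44], [-3.14, 3.14]. Speed limits (rad/s): [2.79, 2.79, 3.14, 3.14, 3.14, 3.14].

### API

Orientations are given as a unit quaternion [x, y, z, w].
In Python, from workcell import bot gives the robot as it stands.
- The arm moves only by the shell command python3 -m inch 'ROWS'. ROWS is JSON, one flat list of numbers, 7 for each row, row after row: the shift along the world's x, y, z in mm, then the turn, a rotation vector about the world's x, y, z in rad, then the opening in per cent of the stroke, from 0 (shut) to 100 (fully open). A call has 1 to 8 rows; each row is the pose to reach, as a shift and turn from the pose commanded when the call began; what a row does not reach only later rows make up. A row lasts 1/12 s, in which the tool goes at most 41.7 mm and 7.16 degrees, less where a joint would pass 70% of its speed; a pose out of reach is approached as far as the arm can. A call with a gripper value outside its range is refused whole. The fingers move at their own pace and stop on an object; the grip force is fixed at half the most. Time passes only in rows, so rows that repeat a pose let the fingers close. It gives the time, the measured TCP pose, the force, the opening and the grip force at its end, in the units of the state.
- bot.get_obs(): the state, without advancing time (a new reading comes with each control period).
- bot.camera(name): name is "scene" or "side" or "wrist"; returns the picture (400x640x3 uint8, blue, green, red); there is no depth.
- bot.camera_info(name): a dict with "intrinsics" (3x3 intrinsics, pixels), "camera_from_world" (4x4, takes a point from world to camera coordinates); the wrist camera has in their place "hand_eye" (4x4, takes a point from camera to tool coordinates, whose origin is the TCP and whose axes are the flange's). Camera axes: x right, y down, z forward; pixel columns grow to the right and rows downward; lengths in m; the calibration is good to about 2 mm. A picture is of the moment at which its call begins: read the wrist's pose just before it. camera_info takes no time and is no camera call.
- bot.job_done(): hands the job in; it is judged then, once.
Trained networks look in the newest picture that a camera, given by its name, has taken for a name from the list of things; names that differ only in an ending like _2 or _b are one class to them, and where a whole thing is asked for, a point or a joint stands for the part that bears it (a point fixed in the world has none). Each returns a list of dicts, best first, with "confidence" (0 to 1); they miss things now and then, are a little off and sometimes report something else, mostly with a low value. They report only what shows in the picture. A call takes as long as a camera call. They do not tell look-alikes from the thing itself.
- bot.silhouettes(camera, target): "mask" (400x640 bool, what is visible of it) and "uv" ([column, row] in pixels, amid what is visible of it).
- bot.spot_point(camera, target): "uv" ([column, row] in pixels: a listed point, or the origin of a listed thing).
The state is a dict: "clock": time; "joint_pos": joint angles; "joint_vel": joint speeds; "tau": joint torques, N m; "eef_pos": TCP position; "tool_rot": TCP orientation; "ft_force": force on the tool from outside, world axes, zero at the start; "ft_torque": the same for the moment, N m; "grip_width": finger opening in m; "grasp_force": force on a finger pad.
Only numpy, scipy, OpenCV 4.12 (cv2) and the standard library are available. Lean on these libraries where they do the work, as an engineer would, in place of code of your own. Each camera call takes 0.05 s, during which the arm holds its last target. There are 200 camera calls.

## Working session

There is one attempt and no reset: what is moved stays moved. The work goes in short steps, Python scripts to look and compute and a shell command to move; the robot and the scene stay as the last step left them, time stands still between calls to the robot, and variables do not carry over. Pictures are saved under pics/ and viewed, at most 10 in all, crops included, and the job is handed in when it is done.

```bash
mkdir -p pics; ls; python3 - <<'E'
from workcell import bot
import cv2,numpy as np
o=bot.get_obs();print({k:np.round(v,3).tolist() for k,v in o.items()})
for c in("scene","side"):
    cv2.imwrite(f"pics/{c}0.png",bot.camera(c))
    i=bot.camera_info(c);print(c,np.round(i["intrinsics"],1).tolist(),np.round(i["camera_from_world"],3).tolist())
    for t in("holder","key_tab","handle_ball","nose","index","head_base","stand"):
        print(t,[(np.round(d["uv"]).tolist(),round(d["confidence"],2)) for d in bot.spot_point(c,t)])
print(bot.camera_info("wrist"))
E
```

```text
pics
{'clock': 0.0, 'joint_pos': [1.167, 0.241, 0.004, 1.335, -0.0, 1.571], 'joint_vel': [-0.0, 0.001, -0.002, 0.001, 0.001, 0.0], 'tau': [-0.001, -37.232, 25.241, 0.017, -0.0, -0.0], 'eef_pos': [0.196, 0.459, 0.252], 'tool_rot': [0.201, 0.98, -0.001, -0.0], 'ft_force': [1.041, 0.552, 0.482], 'ft_torque': [0.021, 0.037, -0.009], 'grasp_force': 0.0, 'grip_width': 0.085}
scene [[397.0, 0.0, 317.5], [0.0, 397.0, 190.6], [0.0, 0.0, 1.0]] [[0.549, 0.836, 0.02, -0.355], [0.58, -0.364, -0.729, -0.215], [-0.602, 0.412, -0.684, 1.293], [0.0, 0.0, 0.0, 1.0]]
holder [([389.0, 143.0], 0.92)]
key_tab [([378.0, 136.0], 0.82), ([396.0, 160.0], 0.72)]
handle_ball [([178.0, 220.0], 0.72), ([427.0, 223.0], 0.15)]
nose [([237.0, 261.0], 0.84), ([164.0, 306.0], 0.72)]
index [([366.0, 262.0], 0.24)]
head_base [([234.0, 294.0], 0.69)]
stand [([376.0, 195.0], 0.9)]
side [[423.9, 0.0, 320.0], [0.0, 423.9, 199.2], [0.0, 0.0, 1.0]] [[0.846, -0.533, -0.017, -0.447], [-0.279, -0.416, -0.866, 0.281], [0.455, 0.737, -0.501, 0.875], [0.0, 0.0, 0.0, 1.0]]
holder [([228.0, 187.0], 0.62), ([264.0, 184.0], 0.52), ([39
[... 159 characters left out ...]
, 0.9)]
index [([367.0, 273.0], 0.58), ([419.0, 322.0], 0.34)]
head_base [([398.0, 278.0], 0.69), ([381.0, 242.0], 0.65)]
stand [([284.0, 204.0], 0.73), ([316.0, 288.0], 0.47)]
{'intrinsics': array([[291.78239085,   0.        , 320.52726863],
       [  0.        , 291.78239085, 196.20872469],
       [  0.        ,   0.        ,   1.        ]]), 'hand_eye': array([[ 7.51725978e-04, -9.44438478e-01, -3.28687383e-01,
         8.46925382e-02],
       [ 9.99999582e-01,  8.81066112e-04, -2.44570001e-04,
         1.03997089e-04],
       [ 5.20576635e-04, -3.28687062e-01,  9.44438746e-01,
        -1.20747233e-01],
       [ 0.00000000e+00,  0.00000000e+00,  0.00000000e+00,
         1.00000000e+00]])}
```

View pics/scene0.png

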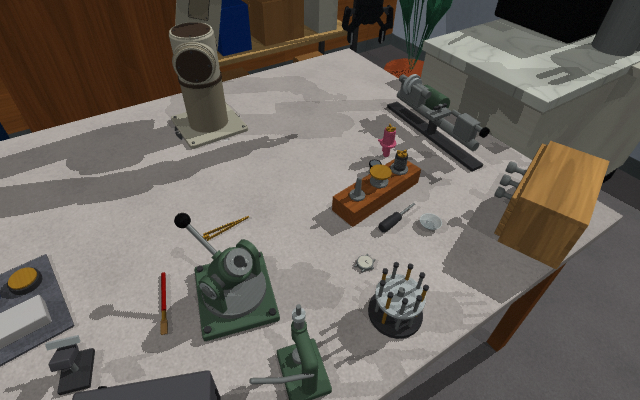

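View pics/side0.png

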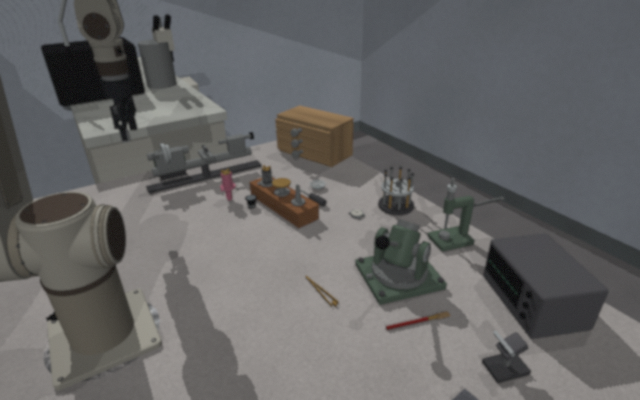

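Scene: the ball is at (182,220), the green head at (235,290) and the stand at (377,192). Holder candidates: the pink look-alike at scene (389,140) / side (228,187), and the dark knurled one with a brass top in the stand at scene (401,160) / side (266,175). I choose the second and check it in a crop.

```bash
python3 - <<'E'
import cv2,numpy as np
s=cv2.imread("pics/scene0.png");d=cv2.imread("pics/side0.png")
f=lambda im,x,y,w,h:cv2.resize(im[y:y+h,x:x+w],(400,300),interpolation=cv2.INTER_CUBIC)
cv2.imwrite("pics/m1.png",np.vstack([np.hstack([f(s,150,205,180,135),f(s,320,120,120,90+10)[:300]]),np.hstack([f(d,340,205,120,100),f(d,210,150,120,100)])]))
E
```

```text
(no output)
```

View pics/m1.png

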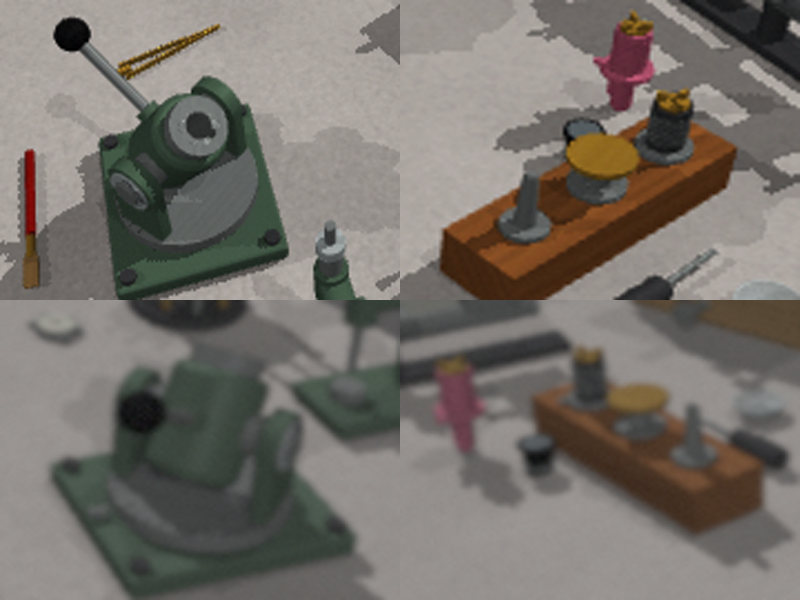

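The crop confirms the stand holder is dark, knurled and has brass jaws. The pink one stands apart on the bench. Now fit the poses.

```bash
cat > h.py <<'E'
from workcell import bot
import cv2,numpy as np
from scipy.optimize import least_squares
from scipy.spatial.transform import Rotation as R
C={c:bot.camera_info(c) for c in("scene","side")}
def proj(c,P):
    P=np.atleast_2d(P);T=C[c]["camera_from_world"];q=P@T[:3,:3].T+T[:3,3];q=q@C[c]["intrinsics"].T;return q[:,:2]/q[:,2:]
def _ray(K,T,uv,z):  # T: world_from_cam
    d=T[:3,:3]@np.linalg.solve(K,[*uv,1]);o=T[:3,3];return o+d*(z-o[2])/d[2]
def onz(c,uv,z): return _ray(C[c]["intrinsics"],np.linalg.inv(C[c]["camera_from_world"]),uv,z)
def wristT(o):
    T=np.eye(4);T[:3,:3]=R.from_quat(o["tool_rot"]).as_matrix();T[:3,3]=o["eef_pos"];return T@bot.camera_info("wrist")["hand_eye"]
def won(o,uv,z): return _ray(bot.camera_info("wrist")["intrinsics"],wristT(o),uv,z)
def wproj(o,P):
    T=np.linalg.inv(wristT(o));q=np.atleast_2d(P)@T[:3,:3].T+T[:3,3];q=q@bot.camera_info("wrist")["intrinsics"].T;return q[:,:2]/q[:,2:]
E
python3 - <<'E'
from h import *
s=lambda x,y:(150+x*.45,205+y*.45); d=lambda x,y:(340+x*.3,205+(y-300)/3)
s2=lambda x,y:(320+(x-400)*.3,120+y/3); d2=lambda x,y:(210+(x-400)*.3,150+(y-300)/3)
cs=[s(100,143),s(119,290),s(287,243)];cd=[d(53,472),d(135,585),d(352,538)]
for u in cs: print("scene",onz("scene",u,.02).round(3))
for u in cd: print("side",onz("side",u,.02).round(3))
print("index",onz("side",d(98,512),.028).round(3))
bs,bd=s(72,35),d(141,411)
f=lambda p:np.r_[proj("scene",p)[0]-bs,proj("side",p)[0]-bd]
r=least_squares(f,[.5,0,.15]);print("ball",r.x.round(3),r.fun.round(1))
ns,nd=s(200,128),None
print("disc? nose z=.14",onz("scene",ns,.14).round(3))
# stand top corners z=.05
for n,u in dict(l=s2(443,232),r=s2(736,150),b=s2(497,267)).items(): print(n,onz("scene",u,.05).round(3))
for n,u in dict(l=d2(535,396),m=d2(693,490),r=d2(760,462)).items(): print(n,onz("side",u,.05).round(3))
print("holder",onz("scene",s2(668,148),.05).round(3),onz("side",d2(590,400),.05).round(3))
print("arbor",onz("scene",s2(525,222),.05).round(3),onz("side",d2(693,455),.05).round(3))
print("tab",onz("scene",s2(642,150),.053).round(3))
print("pink", onz("scene",s2(620,105),.0).round(3))
E
```

```text
scene [ 0.536 -0.244  0.02 ]
scene [ 0.688 -0.285  0.02 ]
scene [ 0.727 -0.144  0.02 ]
side [ 0.561 -0.114  0.02 ]
side [ 0.528 -0.248  0.02 ]
side [ 0.683 -0.29   0.02 ]
index [ 0.552 -0.179  0.028]
ball [ 0.531 -0.238  0.167] [ 0.1 -0.1  0.1  0.1]
disc? nose z=.14 [ 0.66  -0.182  0.14 ]
l [0.536 0.117 0.05 ]
r [0.575 0.378 0.05 ]
b [0.59  0.127 0.05 ]
l [0.5   0.367 0.05 ]
m [0.532 0.119 0.05 ]
r [0.605 0.131 0.05 ]
holder [0.544 0.333 0.05 ] [0.539 0.329 0.05 ]
arbor [0.559 0.176 0.05 ] [0.564 0.175 0.05 ]
tab [0.537 0.311 0.053]
pink [0.43  0.389 0.   ]
```

```bash
python3 -m inch '[130,-272,12,0,0,0.4,100, 130,-272,12,0,0,0.4,100, 130,-272,12,0,0,0.4,100, 130,-272,12,0,0,0.4,100, 130,-272,12,0,0,0.4,100, 130,-272,12,0,0,0.4,100, 130,-272,12,0,0,0.4,100, 130,-272,12,0,0,0.4,100]'
```

```text
clock: 1.47
eef_pos: [0.3274, 0.1844, 0.2658]
tool_rot: [0.004, 1.0, -0.0, 0.001]
ft_force: [-0.6, -0.3, 0.5]
grip_width: 0.0857
grasp_force: 0.0
```

```bash
python3 -m inch '[140,-290,15,0,0,0.4,100, 140,-290,15,0,0,0.4,100, 140,-290,15,0,0,0.4,100, 140,-290,15,0,0,0.4,100, 140,-290,15,0,0,0.4,100, 140,-290,15,0,0,0.4,100, 140,-290,15,0,0,0.4,100, 140,-290,15,0,0,0.4,100]'
```

```text
clock: 2.13
eef_pos: [0.4575, -0.0844, 0.2796]
tool_rot: [-0.197, 0.98, -0.0, 0.0]
ft_force: [1.2, 0.9, 0.9]
grip_width: 0.0852
grasp_force: 0.0
```

```bash
python3 -m inch '[65,-136,8,0,0,0,100, 65,-136,8,0,0,0,100, 65,-136,8,0,0,0,100, 65,-136,8,0,0,0,100, 65,-136,8,0,0,0,100, 65,-136,8,0,0,0,100]'; python3 - <<'E'
from h import *
o=bot.get_obs();cv2.imwrite("pics/w1.png",bot.camera("wrist"))
print(o["eef_pos"].round(4) if hasattr(o["eef_pos"],'round') else o["eef_pos"],o["tool_rot"],o["joint_pos"])
print("pred ball",wproj(o,[.531,-.238,.167]))
for t in("handle_ball","nose","index"): print(t,[(np.round(d["uv"],1).tolist(),round(d["confidence"],2)) for d in bot.spot_point("wrist",t)])
E
```

```text
clock: 2.63
eef_pos: [0.5221, -0.2197, 0.2864]
tool_rot: [-0.196, 0.981, 0.0, -0.001]
ft_force: [0.2, 0.3, 0.6]
grip_width: 0.0851
grasp_force: 0.0
[ 0.5221 -0.2197  0.2864] [-1.95528156e-01  9.80697828e-01  4.92022835e-04 -5.17625140e-04] [-3.98400604e-01  3.66459383e-01  2.64215289e-01  1.46996119e+00
  2.34392008e-04 -7.91992815e-01]
pred ball [[297.160327   198.94437726]]
handle_ball [([293.1, 199.1], 0.78)]
nose [([303.5, 302.3], 0.97), ([556.1, 291.8], 0.15)]
index [([339.2, 196.5], 0.9), ([579.4, 282.9], 0.32)]
```

View pics/w1.png

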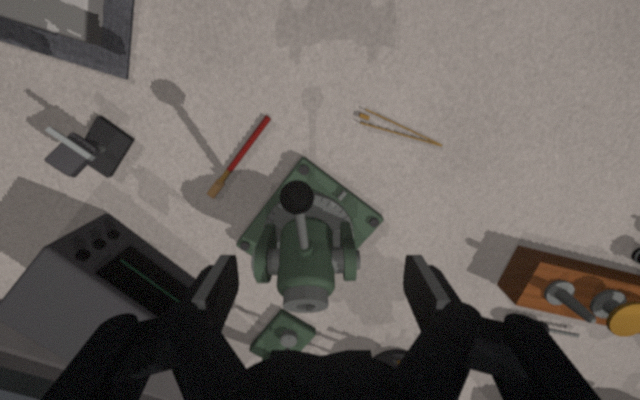

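The wrist view shows the ball at (297,198), the index block at (342,194), and plate corners at (303,158), (383,218) and (238,242).

```bash
python3 - <<'E'
from h import *
o=bot.get_obs()
for u in((303,158),(383,218),(238,242)): print(won(o,u,.02).round(4))
print("idx",won(o,(341,194),.028).round(4))
K=bot.camera_info("wrist")["intrinsics"]
cor=[(303,158),(383,218),(238,242)];loc=np.array([[-.085,-.075],[-.085,.075],[.085,-.075]])
s=lambda x,y:(150+x*.45,205+y*.45); d=lambda x,y:(340+x*.3,205+(y-300)/3)
cs=[s(100,143),s(119,290),s(287,243)];cd=[d(53,472),d(135,585),d(352,538)]
S=np.array([[-.085,-.075],[.085,-.075],[.085,.075]]);D=np.array([[-.085,.075],[-.085,-.075],[.085,-.075]])
def P(p,L,z):
    c,n=np.cos(p[2]),np.sin(p[2]);L=np.atleast_2d(L);return np.c_[p[0]+c*L[:,0]-n*L[:,1],p[1]+n*L[:,0]+c*L[:,1],np.full(len(L),z)]
def ball(p): a=p[2]+p[3];t=p[4];return [p[0]-.13*np.cos(t)*np.cos(a),p[1]-.13*np.cos(t)*np.sin(a),.095+.13*np.sin(t)]
def f(p): return np.r_[(wproj(o,P(p,loc,.02))-cor).ravel(),(proj("scene",P(p,S,.02))-cs).ravel(),(proj("side",P(p,D,.02))-cd).ravel(),
 (wproj(o,P(p,[-.077,0],.028))-(341,194)).ravel(),(proj("side",P(p,[-.077,0],.028))-d(98,512)).ravel(),
 wproj(o,ball(p))[0]-(297,198),proj("scene",ball(p))[0]-s(72,35),proj("side",ball(p))[0]-d(141,411)]
r=least_squares(f,[.627,-.198,-.245,.64,.58],loss="soft_l1");p=r.x
print(p.round(4),f(p).round(1),"ball",np.round(ball(p),4))
a=p[2]+p[3]
print("need y az",a+np.pi/2,"now",2*np.arctan2(o["tool_rot"][1],o["tool_rot"][0])-np.pi/2)
b0=np.array(ball(p))
for k in np.linspace(0,1,9):
    q=p.copy();q[3]*=1-k;q[4]*=1-k;print(k.round(3),((np.array(ball(q))-b0)*1e3).round(1),round(-p[3]*k,3))
E
```

```text
[ 0.5269 -0.2406  0.02  ]
[ 0.5637 -0.1015  0.02  ]
[ 0.6823 -0.283   0.02  ]
idx [ 0.5515 -0.174   0.028 ]
[ 0.6268 -0.1932 -0.2563  0.6778  0.6087] [-2.1 -1.9  1.5  0.5 -4.3  3.2 -1.7 -3.4 -0.8  1.4  1.1  0.1 -2.7 -3.6
 -2.1 -0.7  1.2 -1.7  0.   0.6 -1.1 -1.3 -0.9 -0.5  0.2 -1.7 -0.8 -0.8] ball [ 0.5295 -0.2368  0.1693]
need y az 1.9922430286299937 now 1.9684277447257026
0.0 [0. 0. 0.] -0.0
0.125 [-8.4  6.6 -8.3] -0.085
0.25 [-15.7  14.5 -17. ] -0.169
0.375 [-21.7  23.5 -26.1] -0.254
0.5 [-26.3  33.4 -35.4] -0.339
0.625 [-29.3  43.9 -44.9] -0.424
0.75 [-30.7  54.8 -54.6] -0.508
0.875 [-30.4  65.8 -64.5] -0.593
1.0 [-28.4  76.6 -74.3] -0.678
```

```bash
python3 -m inch '[7.5,-17,-40,0,0,0.024,100, 7.5,-17,-80,0,0,0.024,100, 7.5,-17,-114,0,0,0.024,100, 7.5,-17,-114,0,0,0.024,40, 7.5,-17,-114,0,0,0.024,40, 7.5,-17,-114,0,0,0.024,40]'; python3 - <<'E'
from h import *
o=bot.get_obs();print(o["eef_pos"].round(4));cv2.imwrite("pics/w2.png",bot.camera("wrist"))
print([(np.round(d["uv"],1).tolist(),round(d["confidence"],2)) for d in bot.spot_point("wrist","handle_ball")],wproj(o,[.5295,-.2368,.1693]),wproj(o,o["eef_pos"]-np.array([0,0,.003])))
E
```

```text
clock: 3.33
eef_pos: [0.5307, -0.235, 0.1758]
tool_rot: [-0.209, 0.978, -0.001, 0.001]
ft_force: [0.6, -0.2, 0.3]
grip_width: 0.0516
grasp_force: 0.0
[ 0.5307 -0.235   0.1758]
[([311.2, 265.6], 0.82)] [[318.36010794 268.39374577]] [[320.57718378 275.5422847 ]]
```

View pics/w2.png

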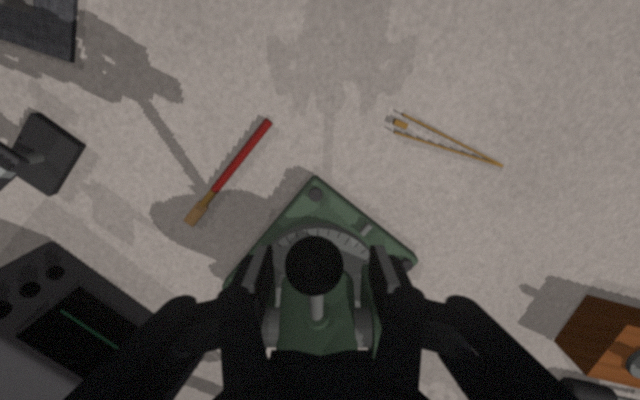

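The ball at (315,266) sits between the pads, with small offsets. I'll correct these and close.

```bash
python3 -m inch '[-2,-3,-3,0,0,0,30, -2,-3,-3,0,0,0,15, -2,-3,-3,0,0,0,15, -2,-3,-3,0,0,0,15, -2,-3,-3,0,0,0,15]'; python3 -c "
from h import *
o=bot.get_obs();print(o['eef_pos'],o['ft_torque'])"
```

```text
clock: 3.85
eef_pos: [0.5305, -0.2389, 0.1742]
tool_rot: [-0.209, 0.978, -0.002, 0.004]
ft_force: [3.0, 1.4, 7.5]
grip_width: 0.0272
grasp_force: 58.7
[ 0.53051308 -0.23887174  0.17424102] [ 0.35464869 -0.5404489  -0.03120141]
```

```bash
python3 -m inch '[-4,3,-4,0,0,-0.042,10, -8.4,6.6,-8.3,0,0,-0.085,10, -12,10.5,-12.5,0,0,-0.127,10, -15.7,14.5,-17,0,0,-0.169,10, -19,19,-21.5,0,0,-0.212,10, -21.7,23.5,-26,0,0,-0.254,10]'; python3 - <<'E'
from h import *
o=bot.get_obs();cv2.imwrite("pics/w3.png",bot.camera("wrist"));print(o['ft_torque'])
bot.camera("scene")
print([(np.round(d["uv"],1).tolist(),round(d["confidence"],2)) for d in bot.spot_point("wrist","handle_ball")],wproj(o,o["eef_pos"]+[0,0,-.003]))
print([(np.round(d["uv"],1).tolist(),round(d["confidence"],2)) for d in bot.spot_point("scene","handle_ball")],proj("scene",o["eef_pos"]+[0,0,-.003]))
E
```

```text
clock: 4.35
eef_pos: [0.5106, -0.2201, 0.1502]
tool_rot: [-0.081, 0.997, -0.007, 0.006]
ft_force: [1.6, -12.3, 9.0]
grip_width: 0.0269
grasp_force: 60.1
[-2.34512138 -0.66792238 -0.38927886]
[([320.2, 266.4], 0.66)] [[320.5824983  275.45106401]]
[([191.4, 219.3], 0.63)] [[189.84716559 217.46200116]]
```

```bash
python3 -m inch '[-2.4,4.9,-4.6,0,0,-0.042,10, -4.6,9.9,-9.3,0,0,-0.085,10, -6.4,15,-14,0,0,-0.127,10, -7.6,20.4,-18.8,0,0,-0.17,10, -8.5,26,-23.6,0,0,-0.212,10, -9,31.3,-28.5,0,0,-0.254,10, -9,36.8,-33.5,0,0,-0.297,10, -8.7,42.3,-38.4,0,0,-0.339,10]'
```

```text
clock: 5.22
eef_pos: [0.4978, -0.1765, 0.1092]
tool_rot: [0.089, 0.996, -0.005, 0.002]
ft_force: [-7.3, -8.9, 8.9]
grip_width: 0.027
grasp_force: 62.8
```

```bash
python3 -m inch '[0.7,3,-3,0,0,-0.025,10, 1,6,-6,0,0,-0.05,10, 2,11,-10,0,0,-0.085,10, 2,11,-12,0,0,-0.085,10, 2,11,-14,0,0,-0.085,10, 2,11,-14,0,0,-0.085,10]'; python3 - <<'E'
from h import *
o=bot.get_obs();cv2.imwrite("pics/w3.png",bot.camera("wrist"));print(o['eef_pos'],o['tool_rot'],o['ft_torque'],o["joint_pos"])
bot.camera("scene");bot.camera("side")
for c in("wrist","scene","side"):
  for t in("handle_ball","index","nose"):print(c,t,[(np.round(d["uv"],1).tolist(),round(d["confidence"],2)) for d in bot.spot_point(c,t)])
E
```

```text
clock: 5.72
eef_pos: [0.4996, -0.1649, 0.0993]
tool_rot: [0.13, 0.991, -0.004, 0.003]
ft_force: [-15.4, -1.1, 36.0]
grip_width: 0.0272
grasp_force: 67.2
[ 0.49963356 -0.1648978   0.09925158] [ 0.13032651  0.99145944 -0.00389062  0.00283732] [-0.89081791  2.83144038 -0.55424909] [-0.31524602  0.40490852 -0.18771068  0.97117086 -0.00660779 -0.05386955]
wrist handle_ball [([317.7, 277.5], 0.95)]
wrist index []
wrist nose []
scene handle_ball [([212.2, 221.9], 0.91)]
scene index []
scene nose [([226.3, 250.0], 0.63)]
side handle_ball [([347.0, 256.8], 0.76)]
side index [([368.7, 271.4], 0.67)]
side nose [([249.0, 204.2], 0.67), ([401.7, 223.9], 0.62)]
```

View pics/w3.png

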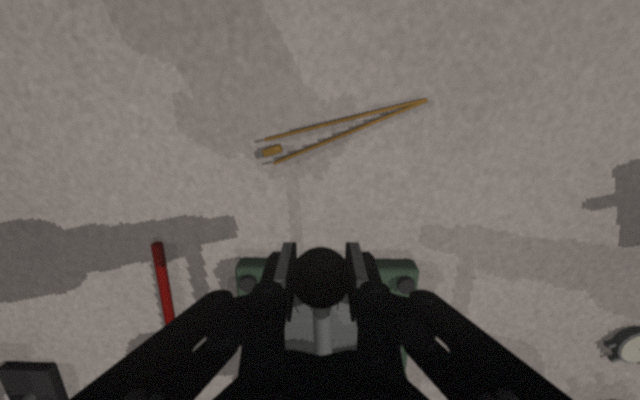

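At the stop: z force is 36 N and the ball is at (320,277), with the plate front edge level at row ~261, so the tool is aligned with the base. I'll release, rise and check squareness.

```bash
python3 -m inch '[0,0,2,0,0,0,10, 0,0,3,0,0,0,50, 0,0,3,0,0,0,100, 0,0,3,0,0,0,100, 0,0,3,0,0,0,100, 0,0,40,0,0,0,100, 0,0,80,0,0,0,100, 0,0,120,0,0,0,100]'
```

```text
clock: 6.98
eef_pos: [0.4982, -0.1609, 0.2117]
tool_rot: [0.128, 0.992, 0.0, -0.002]
ft_force: [1.2, -1.0, 0.3]
grip_width: 0.0855
grasp_force: 0.0
```

```bash
python3 -m inch '[0,0,40,0,0,0,100, 0,0,70,0,0,0,100, 0,0,70,0,0,0,100]'; python3 - <<'E'
from h import *
o=bot.get_obs();im=bot.camera("wrist");cv2.imwrite("pics/w4.png",np.vstack([cv2.resize(im[150:330,170:480],(800,464))]));print(o['eef_pos'],o['tool_rot'])
for t in("handle_ball","index","nose"):print(t,[(np.round(d["uv"],1).tolist(),round(d["confidence"],2)) for d in bot.spot_point("wrist",t)])
E
```

```text
clock: 7.23
eef_pos: [0.5023, -0.1622, 0.2889]
tool_rot: [0.128, 0.992, -0.001, 0.006]
ft_force: [1.2, 0.5, 1.3]
grip_width: 0.085
grasp_force: 0.0
[ 0.50228337 -0.16222048  0.28891453] [ 0.12826451  0.99172041 -0.00107571  0.0061396 ]
handle_ball [([318.5, 174.9], 0.6)]
index [([314.6, 198.7], 0.95)]
nose [([318.9, 298.4], 0.8), ([226.4, 224.7], 0.61)]
```

View pics/w4.png

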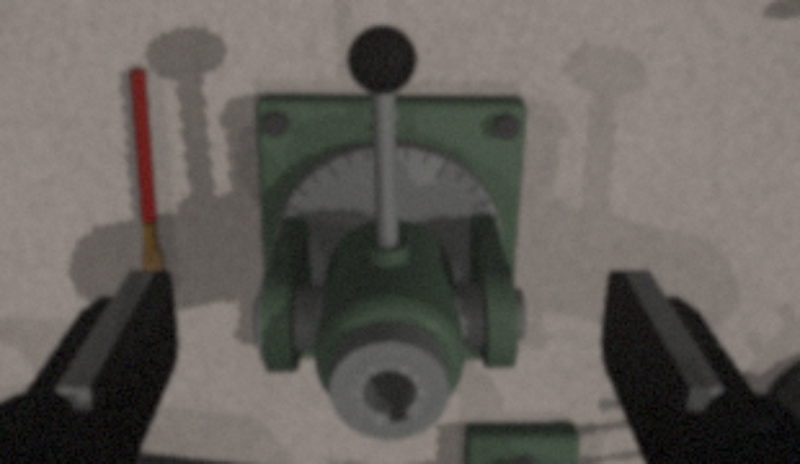

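The crop shows the head upright with its handle nearly over the middle of the front edge, ball at (382,60). The keyway notch is at (400,412), below and to the right of the bore centre (390,390).

```bash
python3 - <<'E'
from h import *
o=bot.get_obs()
u=lambda x,y:(170+x*.3875,150+y*.388)
q=lambda x,y,z:won(o,u(x,y),z)
B=q(382,60,.095);N=q(390,388,.15);L=q(257,96,.02);Rr=q(523,97,.02);s1=q(272,122,.02);s2=q(505,126,.02)
kb=q(400,414,.15);c=q(389,390,.15);b1=q(388,252,.095)
az=lambda v:np.arctan2(v[1],v[0])
print("B",B,"N",N,"mid",(L+Rr)/2,"edge yaw",az(L-Rr)+0,az(s1-s2),"handle az from nose",az(N-B),"from bar",az(b1-B))
print("tool",2*np.arctan2(o["tool_rot"][1],o["tool_rot"][0])-np.pi)
print("mid edge->nose az",az(N-(L+Rr)/2), "mid->ball",az((L+Rr)/2-B),"key az",az(kb-c),np.linalg.norm(kb-c))
E
```

```text
B [ 0.49289936 -0.16242136  0.095     ] N [ 0.6115667  -0.19011279  0.15      ] mid [ 0.53185213 -0.16901707  0.02      ] edge yaw -1.8313124335855644 -1.8455786314240004 handle az from nose -0.22925104348346467 from bar -0.22916510131742993
tool -0.2574245518949039
mid edge->nose az -0.25871000620261475 mid->ball -0.16773499428306274 key az 0.10592416158658874 0.012654244571098348
```

```bash
python3 -m inch '[0,0,0,0,0,0,100, 0,0,0,0,0,0,100]' >/dev/null; python3 - <<'E'
from h import *
ims=[];os=[]
for _ in range(6):
    os.append(bot.get_obs());ims.append(bot.camera("wrist").astype(float))
o=os[-1];im=np.mean(ims,0);np.save("avg.npy",im);print([x["tool_rot"].round(4).tolist() for x in os[::2]],[x["eef_pos"].round(4).tolist() for x in os[::2]])
o=dict(o);o["tool_rot"]=np.mean([x["tool_rot"] for x in os],0);o["eef_pos"]=np.mean([x["eef_pos"] for x in os],0)
g=im.mean(2);green=im[:,:,1]-(im[:,:,0]+im[:,:,2])/2
# ball: dark blob
w=np.clip(55-g,0,40)[150:186,300:340];ys,xs=np.mgrid[150:186,300:340];print("dark",w.sum());bc=np.array([(w*xs).sum(),(w*ys).sum()])/w.sum();print("ball",bc)
# front edge rows per column
for cname,cols in(("front",list(range(278,308,6))+list(range(334,368,6))),):
    for c in cols:
        col=cv2.GaussianBlur(green,(3,3),0)[175:205,c];d=np.clip(np.diff(col),0,None);print(c,round(175.5+(d*np.arange(len(d)))[:18].sum()/d[:18].sum(),2),end=" ; ")
print()
for r in range(195,215,3):
    row=cv2.GaussianBlur(green,(3,3),0)[r]
    l=np.clip(np.diff(row[260:285]),0,None);rr=np.clip(-np.diff(row[358:385]),0,None)
    print(r,"L",round(260.5+(l*np.arange(24)).sum()/l.sum(),2),"R",round(358.5+(rr*np.arange(26)).sum()/rr.sum(),2))
for r in range(188,244,6): print(r,"bar",g[r,308:334].round().astype(int).tolist())
for t in("handle_ball","nose"):print(t,[(np.round(d["uv"],1).tolist(),round(d["confidence"],2)) for d in bot.spot_point("wrist",t)])
E
```

```text
[[0.1285, 0.9917, 0.0004, -0.0019], [0.1285, 0.9917, 0.0003, -0.0013], [0.1286, 0.9917, 0.0001, -0.0007]] [[0.4983, -0.1612, 0.2799], [0.4986, -0.1614, 0.2806], [0.4989, -0.1614, 0.2811]]
dark 9179.833333333334
ball [317.2176268  177.98036154]
278 189.1 ; 284 188.33 ; 290 188.54 ; 296 187.0 ; 302 188.56 ; 334 190.22 ; 340 189.26 ; 346 187.08 ; 352 187.49 ; 358 187.47 ; 364 186.59 ; 
195 L 270.03 R 371.68
198 L 269.19 R 372.71
201 L 272.98 R 371.15
204 L 275.99 R 368.41
207 L 275.8 R 367.41
210 L 272.43 R 369.18
213 L 268.8 R 372.36
188 bar [32, 26, 28, 24, 27, 26, 28, 28, 26, 28, 27, 29, 29, 29, 30, 28, 29, 28, 28, 35, 56, 90, 117, 126, 126, 124]
194 bar [62, 62, 58, 50, 41, 38, 44, 48, 53, 57, 61, 67, 68, 70, 65, 54, 53, 60, 68, 70, 71, 71, 70, 70, 71, 72]
200 bar [63, 64, 67, 68, 66, 61, 62, 66, 78, 88, 95, 100, 99, 95, 90, 81, 71, 69, 66, 68, 68, 69, 70, 70, 70, 71]
206 bar [63, 66, 66, 63, 58, 55, 55, 64, 76, 85, 96, 100, 98, 95, 90, 80, 71, 65, 67, 66, 65, 67, 67, 71, 73, 74]
212 bar [58, 57, 54, 55, 53, 52, 54, 62, 74, 84, 94, 98, 98, 96, 87, 68, 56, 53, 54, 55, 55, 56, 58, 60, 60, 62]
218 bar [86, 88, 83, 77, 76, 78, 75, 66, 72, 81, 89, 97, 99, 97, 91, 88, 94, 97, 93, 85, 90, 97, 98, 98, 97, 97]
224 bar [84, 85, 85, 85, 86, 85, 78, 68, 70, 78, 87, 96, 99, 96, 91, 87, 87, 87, 87, 90, 94, 98, 99, 99, 99, 99]
230 bar [86, 85, 86, 87, 88, 86, 80, 68, 68, 76, 86, 94, 98, 98, 93, 87, 87, 87, 87, 86, 87, 88, 89, 88, 90, 89]
236 bar [84, 84, 84, 85, 85, 84, 79, 71, 65, 74, 85, 95, 98, 97, 93, 91, 87, 86, 85, 86, 85, 86, 86, 87, 86, 86]
242 bar [59, 57, 57, 59, 60, 61, 61, 58, 62, 71, 85, 93, 99, 97, 95, 88, 84, 82, 83, 83, 83, 83, 83, 83, 80, 78]
handle_ball [([316.4, 178.8], 0.84)]
nose [([318.1, 307.5], 0.6)]
```

Bar slope and the TCP's lateral offset while pinched (−165 mm against the required −160) both give swivel ≈ +0.035. I'll re-pinch and nudge.

```bash
python3 -m inch '[0,0,-41,0,0,0,60, 0,0,-82,0,0,0,60, 0,0,-123,0,0,0,60, 0,0,-160,0,0,0,60, 0,0,-182,0,0,0,60, 0,0,-182,0,0,0,60, 0,0,-182,0,0,0,10, 0,0,-182,0,0,0,10]'
```

```text
clock: 8.67
eef_pos: [0.4991, -0.1631, 0.1012]
tool_rot: [0.129, 0.992, -0.002, -0.0]
ft_force: [-3.3, -1.7, 2.8]
grip_width: 0.0282
grasp_force: 31.1
```

```bash
python3 -m inch '[0,0,0,0,0,0,10, 0,0,0,0,0,0,10, 0,0,0,0,0,0,10]'; python3 -c "
from h import *
for i in range(3):
  o=bot.get_obs();print(o['eef_pos'].round(4),o['tool_rot'].round(4),o['ft_force'].round(1),o['grip_width']);bot.camera('wrist')"
```

```text
clock: 8.92
eef_pos: [0.4991, -0.1631, 0.1014]
tool_rot: [0.129, 0.992, -0.002, 0.0]
ft_force: [-3.0, -4.3, -4.5]
grip_width: 0.0271
grasp_force: 59.4
[ 0.4991 -0.1631  0.1014] [ 1.293e-01  9.916e-01 -1.600e-03  4.000e-04] [-3.  -4.3 -4.5] 0.027102418061574846
[ 0.499  -0.1631  0.1014] [ 1.293e-01  9.916e-01 -1.600e-03  4.000e-04] [-2.  -4.3 -4.2] 0.026906316447023692
[ 0.499  -0.1631  0.1014] [ 1.293e-01  9.916e-01 -1.600e-03  4.000e-04] [-3.  -3.9 -3.9] 0.027038321312859135
```

```bash
python3 -m inch '[0.5,2,-4,0,0,-0.01,10, 1,4,-8,0,0,-0.03,10, 1,5,-8,0,0,-0.03,10, 1,5,-8,0,0,-0.03,10]'; python3 -c "
from h import *
o=bot.get_obs();print(o['eef_pos'].round(4),o['tool_rot'].round(4),o['ft_force'].round(1))"
```

```text
clock: 9.4
eef_pos: [0.5002, -0.1592, 0.1008]
tool_rot: [0.145, 0.989, -0.003, 0.003]
ft_force: [-19.9, -2.6, 40.8]
grip_width: 0.0271
grasp_force: 63.2
[ 0.5002 -0.1592  0.1008] [ 0.1445  0.9895 -0.0033  0.0028] [-19.9  -2.6  40.8]
```

```bash
python3 -m inch '[0,-0.5,5,0,0,0.03,10, 0,-0.5,5,0,0,0.03,60, 0,-0.5,5,0,0,0.03,100, 0,-0.5,5,0,0,0.03,100, 0,-0.5,5,0,0,0.03,100, 0,-0.5,40,0,0,0.03,100, 0,-0.5,75,0,0,0.03,100, 0,-0.5,110,0,0,0.03,100]'
```

```text
clock: 10.07
eef_pos: [0.4998, -0.1565, 0.2024]
tool_rot: [0.128, 0.992, 0.0, -0.001]
ft_force: [1.2, -0.3, -0.1]
grip_width: 0.0859
grasp_force: 0.0
```

```bash
python3 -m inch '[0,0,35,0,0,0,100, 0,0,60,0,0,0,100, 0,0,70,0,0,0,100, 0,0,70,0,0,0,100, 0,0,70,0,0,0,100, 0,0,70,0,0,0,100, 0,0,70,0,0,0,100]'; python3 - <<'E'
from h import *
bot.camera("wrist");o=bot.get_obs();im=np.mean([bot.camera("wrist").astype(float) for _ in range(3)],0).astype(np.uint8);print(o['eef_pos'].round(4).tolist(),o['tool_rot'].round(4).tolist(),bot.get_obs()['eef_pos'].round(4).tolist())
a=cv2.resize(im[165:245,250:390],(700,400),interpolation=cv2.INTER_CUBIC);b=cv2.resize(im[280:335,290:350],(218,200),interpolation=cv2.INTER_CUBIC)
k=cv2.convertScaleAbs(b,alpha=1.8);out=np.zeros((600,700,3),np.uint8);out[:400]=cv2.convertScaleAbs(a,alpha=1.6);out[400:,:218]=k;cv2.imwrite("pics/w5.png",out)
for t in("handle_ball","nose","index"):print(t,[(np.round(d["uv"],1).tolist(),round(d["confidence"],2)) for d in bot.spot_point("wrist",t)])
E
```

```text
clock: 10.65
eef_pos: [0.4991, -0.1566, 0.2695]
tool_rot: [0.128, 0.992, 0.0, -0.002]
ft_force: [0.2, -0.4, 0.0]
grip_width: 0.0855
grasp_force: 0.0
[0.4992, -0.1567, 0.2697] [0.1285, 0.9917, 0.0004, -0.0021] [0.4997, -0.1569, 0.2707]
handle_ball [([316.1, 182.5], 0.56)]
nose [([312.9, 317.6], 0.7)]
index [([315.6, 207.5], 0.9)]
```

View pics/w5.png

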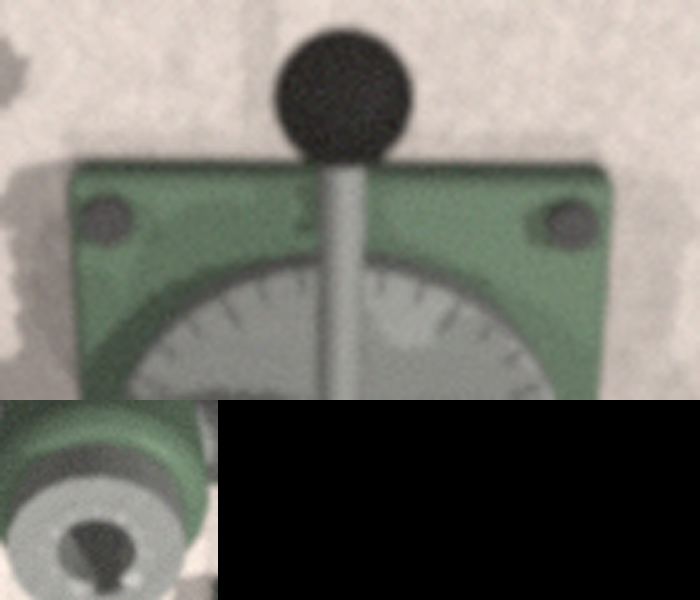

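The handle is parallel to the plate sides and centred (bar column 343, plate middle ~340), so it is square. The keyway in the inset is at (108,588) and the bore centre at (96,550).

```bash
python3 - <<'E'
from h import *
o=bot.get_obs()
u=lambda x,y:(290+x/3.633,280+(y-400)/3.636)
az=lambda v:np.arctan2(v[1],v[0])
c=won(o,u(96,550),.15);n=won(o,u(96,549),.15)
for k in((106,590),(108,588),(112,588)):
  v=won(o,u(*k),.15)-c;print(az(v),np.linalg.norm(v))
print(c, won(o,u(96,475),.15),won(o,u(5,545),.15),won(o,u(188,545),.15))
p=lambda x,y:won(o,(250+x/5,165+y/5),.02)
print(p(72,163),p(608,167),"ball",won(o,(318.8,184),.095))
E
```

```text
-0.06299153975804266 0.014622302062547709
-0.01255150245986498 0.014036986547627521
0.06550511959964139 0.014359567110073173
[ 0.63065739 -0.1957222   0.15      ] [ 0.60578561 -0.18905943  0.15      ] [ 0.62240014 -0.22024079  0.15      ] [ 0.63558063 -0.17001972  0.15      ]
[ 0.52578306 -0.24236126  0.02      ] [ 0.56376894 -0.10231275  0.02      ] ball [ 0.50423076 -0.16002549  0.095     ]
```

```bash
python3 -m inch '[40,-12,0,0,0,0,100, 80,-24,0,0,0,0,100, 110,-33,-25,0,0,0,100, 110,-33,-25,0,0,0,100, 110,-33,-25,0,0,0,100, 110,-33,-25,0,0,0,100]'; python3 - <<'E'
from h import *
o=bot.get_obs();im=np.mean([bot.camera("wrist").astype(float) for _ in range(3)],0).astype(np.uint8);o2=bot.get_obs();print(o['eef_pos'].round(4).tolist(),o['tool_rot'].round(4).tolist(),o2['eef_pos'].round(4).tolist(),o2['tool_rot'].round(4).tolist())
np.save("obs5.npy",[np.r_[o2["eef_pos"],o2["tool_rot"]]])
u=wproj(o,[.629,-.1948,.15])[0];print(u)
x,y=int(u[0])-50,int(u[1])-38
print(x,y);cv2.imwrite("pics/w6.png",cv2.convertScaleAbs(cv2.resize(im[y:y+75,x:x+100],(800,600),interpolation=cv2.INTER_CUBIC),alpha=1.6))
E
```

```text
clock: 11.5
eef_pos: [0.6097, -0.1899, 0.2461]
tool_rot: [0.129, 0.992, 0.0, -0.001]
ft_force: [0.2, -0.0, 0.2]
grip_width: 0.0858
grasp_force: 0.0
[0.6097, -0.1899, 0.2461] [0.1286, 0.9917, 0.0002, -0.001] [0.6099, -0.19, 0.2495] [0.1285, 0.9917, -0.0003, 0.0018]
[320.70773751 230.00293627]
270 192
```

View pics/w6.png

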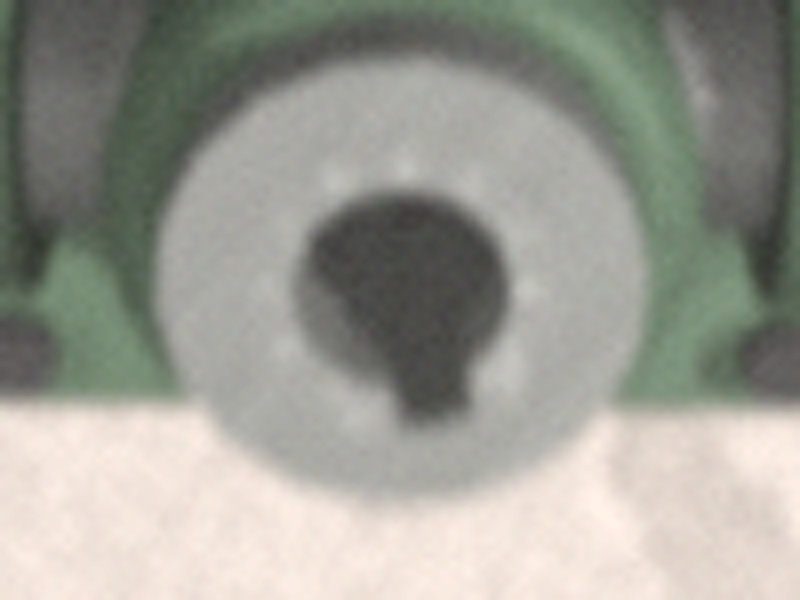

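The close view shows the nose rim centred at (402,279), the bore at (402,284), and the keyway bottom centre at (434,420).

```bash
python3 - <<'E'
from h import *
v=np.load("obs5.npy")[0]
az=lambda v:np.arctan2(v[1],v[0])
for o in (dict(eef_pos=v[:3],tool_rot=v[3:]),dict(eef_pos=np.array([.6098,-.19,.248]),tool_rot=[.1286,.9917,0,0])):
    q=lambda x,y:won(o,(270-.5+x/8,192-.5+y/8),.15)
    c=(q(157,279)+q(647,279))/2;c2=(q(402,60)+q(402,498))/2
    k=q(434,420)-c2
    print(c,c2,"key",az(k),np.linalg.norm(k),"diam",np.linalg.norm(q(157,279)-q(647,279)),np.linalg.norm(q(402,60)-q(402,498)))
E
```

```text
[ 0.62792225 -0.19536999  0.15      ] [ 0.62875138 -0.19558648  0.15      ] key -0.04360068053891783 0.015945852844591532 diam 0.05079083233664406 0.05000767705453883
[ 0.62679241 -0.19510191  0.15      ] [ 0.62760428 -0.19531451  0.15      ] key -0.04347801403961441 0.01581364616891004 diam 0.050432997126118886 0.04956955512697987
```

```bash
python3 -m inch '[-45,310,0,0,0,-0.7,100, -45,310,0,0,0,-0.7,100, -45,310,0,0,0,-0.7,100, -45,310,0,0,0,-0.7,100, -45,310,0,0,0,-0.7,100, -45,310,0,0,0,-0.7,100, -45,310,0,0,0,-0.7,100, -45,310,0,0,0,-0.7,100]'
```

```text
clock: 12.32
eef_pos: [0.5639, 0.1231, 0.2498]
tool_rot: [0.46, 0.888, 0.002, 0.001]
ft_force: [0.4, -0.2, -0.3]
grip_width: 0.0855
grasp_force: 0.0
```

```bash
python3 -m inch '[-23,210,0,0,0,-0.41,70, -23,210,0,0,0,-0.41,70, -23,210,0,0,0,-0.41,70, -23,210,0,0,0,-0.41,70, -23,210,0,0,0,-0.41,70, -23,210,0,0,0,-0.41,70, -23,210,0,0,0,-0.41,70, -23,210,0,0,0,-0.41,70]'; python3 - <<'E'
from h import *
bot.camera("wrist");o=bot.get_obs();im=bot.camera("wrist");print(o['eef_pos'].round(4).tolist(),o['tool_rot'].round(4).tolist(),o['joint_pos'].round(2).tolist())
np.save("obs6.npy",np.r_[o["eef_pos"],o["tool_rot"]]);np.save("im6.npy",im)
u=wproj(o,[.541,.331,.05])[0];print(u)
for t in("holder","key_tab"):
  for d in bot.spot_point("wrist",t): print(t,np.round(d["uv"],1).tolist(),round(d["confidence"],2),won(o,d["uv"],.05 if t=="holder" else .056).round(4))
x,y=int(u[0])-60,max(0,int(u[1])-45);print(x,y)
cv2.imwrite("pics/w7.png",cv2.convertScaleAbs(cv2.resize(im[y:y+90,x:x+120],(800,600),interpolation=cv2.INTER_CUBIC),alpha=1.6))
E
```

```text
clock: 12.98
eef_pos: [0.5416, 0.3303, 0.2486]
tool_rot: [0.631, 0.776, 0.001, 0.001]
ft_force: [-1.3, -0.1, -0.3]
grip_width: 0.06
grasp_force: 0.0
[0.542, 0.3293, 0.2485] [0.6319, 0.7751, 0.0008, 0.0006] [0.55, 0.52, 0.4, 1.45, -0.0, 1.91]
[319.47275082 172.50954178]
holder [320.7, 170.5] 0.74 [0.5419 0.3336 0.05  ]
holder [228.0, 102.2] 0.58 [0.4326 0.3856 0.05  ]
holder [430.8, 214.7] 0.18 [0.6806 0.3072 0.05  ]
key_tab [297.9, 161.1] 0.91 [0.5151 0.3403 0.056 ]
259 127
```

View pics/w7.png

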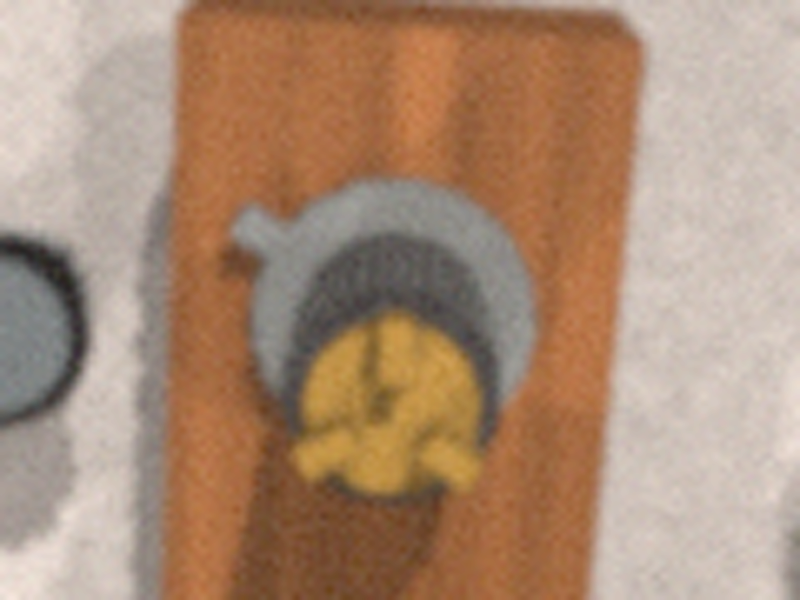

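The holder's tab is at (247,228), upper left of the flange centre (395,313). This is the true key direction.

```bash
python3 - <<'E'
from h import *
v=np.load("obs6.npy");o=dict(eef_pos=v[:3],tool_rot=v[3:])
q=lambda x,y,z=.056:won(o,(259-.5+x/6.667,127-.5+y/6.667),z)
az=lambda v:np.arctan2(v[1],v[0])
L,Rr,T=q(252,313),q(538,313),q(395,178);c=(L+Rr)/2
ty=2*az(v[3:5])-np.pi/2
print(c,np.linalg.norm(L-Rr),np.linalg.norm(T-c));x=np.array([np.cos(ty+np.pi/2),np.sin(ty+np.pi/2),0])
c=T-x*.024;print("c",c,"tab",az(q(243,222)-c),np.linalg.norm(q(243,222)-c),"tool y",ty)
g=q(392,398,.104);print("brass centre",q(390,403,.103))
E
```

```text
[0.53904324 0.33109638 0.056     ] 0.04747197282642335 0.022570066399706143
c [0.53938064 0.32970586 0.056     ] tab 2.7513882103897833 0.029967736601329266 tool y 0.2029112313212913
brass centre [0.53884794 0.33010545 0.103     ]
```

```bash
python3 -m inch '[-3,0.5,0,0,0,0.98,70, -3,0.5,0,0,0,0.98,70, -3,0.5,0,0,0,0.98,70, -3,0.5,0,0,0,0.98,70, -3,0.5,0,0,0,0.98,70, -3,0.5,0,0,0,0.98,70, -3,0.5,0,0,0,0.98,70, -3,0.5,0,0,0,0.98,70]'
```

```text
clock: 13.85
eef_pos: [0.5397, 0.3288, 0.2472]
tool_rot: [0.191, 0.982, 0.0, 0.0]
ft_force: [1.0, 0.2, 0.1]
grip_width: 0.0598
grasp_force: 0.0
```

```bash
python3 -m inch '[0,0,-40,0,0,0.98,70, 0,0,-40,0,0,0.98,70, 0,0,-40,0,0,0.98,70, 0,0,-40,0,0,0.98,70, 0,0,-40,0,0,0.98,70, 0,0,-40,0,0,0.98,70, 0,0,-40,0,0,0.98,70, 0,0,-40,0,0,0.98,70]'
```

```text
clock: 14.52
eef_pos: [0.5396, 0.3288, 0.2072]
tool_rot: [-0.293, 0.956, -0.0, 0.0]
ft_force: [-0.1, -0.5, 0.3]
grip_width: 0.0597
grasp_force: 0.0
```

```bash
python3 -m inch '[0,0,0,0,0,0.54,70, 0,0,0,0,0,0.54,70, 0,0,0,0,0,0.54,70, 0,0,0,0,0,0.54,70, 0,0,0,0,0,0.54,70]'; python3 - <<'E'
from h import *
bot.camera("wrist");o=bot.get_obs();im=bot.camera("wrist");np.save("im7.npy",im)
print(o['eef_pos'].round(4).tolist(),o['tool_rot'].round(4).tolist(),o['joint_pos'].round(2).tolist(),2*np.arctan2(o['tool_rot'][1],o['tool_rot'][0])-np.pi/2)
for t in("holder","key_tab"):
  for d in bot.spot_point("wrist",t): print(t,np.round(d["uv"],1).tolist(),round(d["confidence"],2),won(o,d["uv"],.05 if t=="holder" else .056).round(4))
E
```

```text
clock: 14.93
eef_pos: [0.5397, 0.3288, 0.2072]
tool_rot: [-0.537, 0.843, -0.0, 0.0]
ft_force: [0.1, 1.2, 0.2]
grip_width: 0.06
grasp_force: 0.0
[0.5397, 0.3288, 0.2072] [-0.5368, 0.8437, -0.0001, 0.0001] [0.55, 0.53, 0.31, 1.35, -0.0, -0.59] 2.704122503478735
holder [320.5, 182.7] 0.91 [0.5388 0.3266 0.05  ]
holder [445.2, 187.1] 0.57 [0.4281 0.3833 0.05  ]
key_tab [468.2, 167.9] 0.81 [0.4041 0.3712 0.056 ]
key_tab [349.2, 188.1] 0.72 [0.515  0.3418 0.056 ]
```

```bash
python3 -m inch '[0,1,-40,0,0,0,70, 0,1,-80,0,0,0,70, 0,1,-110,0,0,0,70, 0,1,-121,0,0,0,70, 0,1,-121,0,0,0,70, 0,1,-121,0,0,0,30, 0,1,-121,0,0,0,10, 0,1,-121,0,0,0,10]'
```

```text
clock: 15.8
eef_pos: [0.5409, 0.3326, 0.0891]
tool_rot: [-0.536, 0.844, 0.0, 0.003]
ft_force: [-0.1, 1.0, -1.0]
grip_width: 0.0305
grasp_force: 59.4
```

```bash
python3 -m inch '[0,0,0,0,0,0,10, 0,0,0,0,0,0,10, 0,0,20,0,0,0,10, 0,0,60,0,0,0,10, 0,0,100,0,0,0,10, 0,0,140,0,0,0,10, 0,0,165,0,0,0,10, 0,0,165,0,0,0,10]'; python3 - <<'E'
from h import *
o=bot.get_obs();print(o['eef_pos'],o['ft_torque'])
for c in("wrist","scene"):
  bot.camera(c)
  for d in bot.spot_point(c,"key_tab")+bot.spot_point(c,"holder"): print(c,np.round(d["uv"],1).tolist(),round(d["confidence"],2))
print(wproj(o,o["eef_pos"]-[0,0,.036]),proj("scene",o["eef_pos"]-[0,0,.036]))
E
```

```text
clock: 16.47
eef_pos: [0.5417, 0.3331, 0.2594]
tool_rot: [-0.536, 0.844, -0.0, 0.007]
ft_force: [1.9, 1.0, -2.4]
grip_width: 0.0308
grasp_force: 61.2
[0.54168397 0.33308491 0.25936871] [ 0.05521793 -0.11532994  0.04188043]
wrist [450.3, 150.2] 0.94
wrist [364.4, 237.3] 0.61
wrist [322.6, 233.5] 0.85
wrist [427.2, 164.8] 0.56
scene [402.1, 108.2] 0.91
scene [379.8, 137.5] 0.71
scene [373.7, 170.9] 0.19
scene [406.7, 114.3] 0.88
scene [386.6, 142.4] 0.67
[[321.14540442 243.06359265]] [[411.50418321 113.43559796]]
```

```bash
python3 -m inch '[20,-300,0,0,0,-0.98,10, 20,-300,0,0,0,-0.98,10, 20,-300,0,0,0,-0.98,10, 20,-300,0,0,0,-0.98,10, 20,-300,0,0,0,-0.98,10, 20,-300,0,0,0,-0.98,10, 20,-300,0,0,0,-0.98,10, 20,-300,0,0,0,-0.98,10]'; cat > t.py <<'E'
from h import *
I=bot.camera_info("wrist");H=I["hand_eye"];K=I["intrinsics"]
def tz(uv,z): return _r(uv,z)
def _r(uv,z):
    d=H[:3,:3]@np.linalg.solve(K,[*uv,1]);return H[:3,3]+d*(z-H[2,3])/d[2]
for _ in range(3):
    im=bot.camera("wrist")
    print([(n,np.round(d["uv"],1).tolist(),round(d["confidence"],2),(_r(d["uv"],z)[:2]*1e3).round(1).tolist()) for n,z in(("holder",.039),("key_tab",.033)) for d in bot.spot_point("wrist",n)])
S=bot.silhouettes("wrist","holder")
for s in S:
    m=s["mask"];r=np.where(m.any(1))[0];c=np.where(m.any(0))[0];print(round(s["confidence"],2),m.sum(),r[[0,-1]],c[[0,-1]])
m=S[0]["mask"]
for r in range(np.where(m.any(1))[0][0],np.where(m.any(1))[0][-1],4):
    c=np.where(m[r])[0];print(r,c[0],c[-1],end="; ")
cv2.imwrite("pics/w8.png",im)
o=bot.get_obs();print(o["eef_pos"].round(4),o["joint_pos"].round(2))
E
python3 t.py
```

```text
clock: 17.43
eef_pos: [0.5582, 0.0252, 0.2491]
tool_rot: [-0.07, 0.998, -0.002, -0.002]
ft_force: [-0.5, 0.2, -2.6]
grip_width: 0.0309
grasp_force: 61.2
[('holder', [320.3, 231.7], 0.69, [6.4, -0.1]), ('key_tab', [365.2, 239.9], 0.93, [4.0, 26.3]), ('key_tab', [462.9, 247.1], 0.21, [-0.7, 84.5])]
[('holder', [321.6, 230.9], 0.63, [6.9, 0.6]), ('holder', [43.6, 244.1], 0.61, [-2.2, -170.3]), ('key_tab', [367.3, 236.7], 0.74, [6.1, 27.4]), ('key_tab', [140.9, 143.3], 0.68, [60.5, -94.3]), ('key_tab', [478.1, 284.3], 0.65, [-26.8, 98.2])]
[('holder', [323.3, 232.9], 0.86, [5.6, 1.7]), ('holder', [39.8, 237.8], 0.73, [2.1, -171.3]), ('key_tab', [366.7, 240.7], 0.64, [3.5, 27.2]), ('key_tab', [143.7, 186.2], 0.52, [37.0, -97.5])]
0.93 365 [ 93 114] [618 639]
0.72 7663 [199 327] [280 373]
93 637 639; 97 628 639; 101 621 639; 105 618 639; 109 618 639; 113 622 639; [0.559  0.0327 0.2507] [ 0.06  0.36  0.17  1.37  0.   -0.1 ]
```

```bash
cat > f.py <<'E'
from h import *
I=bot.camera_info("wrist");Hi=np.linalg.inv(I["hand_eye"]);K=I["intrinsics"]
def tp(P):
    q=np.atleast_2d(P)@Hi[:3,:3].T+Hi[:3,3];q=q@K.T;return q[:,:2]/q[:,2:]
a=np.linspace(0,2*np.pi,181);r=lambda R,z,x0,y0:np.c_[x0+R*np.cos(a),y0+R*np.sin(a),np.full(181,z)]
for x0 in(0,.003,.006):
    for n,R,z in(("flange top",.024,.033),("flange bot",.024,.039),("foot",.005,.083),("foot5",.010,.078)):
        u=tp(r(R,z,x0,.0005));print(x0,n,u.min(0).round(1),u.max(0).round(1))
im=bot.camera("wrist");S=[s for s in bot.silhouettes("wrist","holder") if s["mask"].sum()>3000]
m=S[0]["mask"];rr=np.where(m.any(1))[0]
print([(int(r),int(np.where(m[r])[0][0]),int(np.where(m[r])[0][-1])) for r in range(rr[0],rr[-1],3)])
g=im.mean(2);print([int(x) for x in g[185:225,321]],[int(x) for x in g[185:225,308]])
print([int(x) for x in g[225,265:380]])
E
python3 f.py
```

```text
0 flange top [280.9 208.2] [361.9 280.3]
0 flange bot [282.1 204.5] [360.6 274.7]
0 foot [314.6 207.3] [327.9 219.6]
0 foot5 [307.7 203.4] [334.8 228.4]
0.003 flange top [280.6 203.3] [362.1 276.2]
0.003 flange bot [281.9 199.6] [360.8 270.6]
0.003 foot [314.6 203.6] [327.9 215.9]
0.003 foot5 [307.6 199.5] [334.8 224.7]
0.006 flange top [280.4 198.2] [362.4 272. ]
0.006 flange bot [281.7 194.8] [361.  266.6]
0.006 foot [314.6 199.8] [327.9 212.3]
0.006 foot5 [307.6 195.6] [334.9 221.1]
[(200, 318, 324), (203, 305, 336), (206, 299, 341), (209, 294, 345), (212, 292, 349), (215, 290, 352), (218, 287, 354), (221, 286, 355), (224, 284, 357), (227, 283, 358), (230, 283, 360), (233, 282, 372), (236, 282, 373), (239, 282, 373), (242, 288, 370), (245, 292, 349), (248, 292, 349), (251, 292, 349), (254, 291, 350), (257, 291, 350), (260, 290, 351), (263, 289, 351), (266, 289, 352), (269, 288, 352), (272, 288, 353), (275, 288, 353), (278, 287, 354), (281, 287, 354), (284, 287, 354), (287, 287, 354), (290, 287, 354), (293, 287, 353), (296, 286, 353), (299, 286, 352), (302, 286, 349), (305, 287, 34
[... 275 characters left out ...]
, 42, 43, 46] [150, 153, 154, 156, 157, 160, 158, 153, 154, 148, 152, 151, 155, 155, 151, 142, 114, 79, 69, 81, 91, 96, 99, 101, 102, 98, 89, 73, 69, 70, 71, 71, 68, 67, 59, 49, 44, 43, 48, 52]
[150, 149, 155, 152, 152, 156, 153, 146, 153, 154, 155, 153, 157, 154, 159, 156, 156, 149, 123, 93, 74, 69, 68, 73, 72, 73, 75, 71, 68, 71, 69, 72, 73, 70, 73, 59, 48, 37, 42, 48, 52, 43, 40, 47, 56, 52, 39, 44, 56, 50, 46, 48, 35, 49, 54, 51, 46, 37, 46, 48, 52, 48, 35, 44, 55, 49, 45, 41, 48, 52, 56, 46, 38, 43, 49, 61, 75, 88, 97, 97, 100, 98, 105, 98, 99, 100, 99, 95, 101, 99, 96, 99, 104, 109, 134, 148, 151, 153, 153, 152, 154, 146, 146, 147, 148, 151, 146, 151, 151, 152, 147, 152, 155, 152, 156]
```

```bash
python3 -m inch '[35,-120,3,0,0,-0.98,10, 35,-120,3,0,0,-0.98,10, 35,-120,3,0,0,-0.98,10, 35,-120,3,0,0,-0.98,10, 35,-120,3,0,0,-0.98,10, 35,-120,3,0,0,-0.98,10, 35,-120,3,0,0,-0.98,10, 35,-120,3,0,0,-0.98,10]'
```

```text
clock: 18.7
eef_pos: [0.5942, -0.0884, 0.2537]
tool_rot: [0.405, 0.914, -0.0, -0.0]
ft_force: [1.5, -0.9, -3.1]
grip_width: 0.0306
grasp_force: 61.4
```

```bash
python3 -m inch '[33,-111,0,0,0,-0.825,10, 33,-111,0,0,0,-0.825,10, 33,-111,0,0,0,-0.825,10, 33,-111,0,0,0,-0.825,10, 33,-111,0,0,0,-0.825,10, 33,-111,0,0,0,-0.825,10, 33,-111,0,0,0,-0.825,10, 33,-111,0,0,0,-0.825,10]'; python3 -c "
from h import *
for i in range(3): bot.camera('wrist')
o=bot.get_obs();print(o['eef_pos'].round(4),o['tool_rot'].round(4),o['ft_force'].round(1),o['joint_pos'].round(2),2*np.arctan2(o['tool_rot'][1],o['tool_rot'][0])-np.pi/2)"
```

```text
clock: 19.37
eef_pos: [0.6272, -0.1994, 0.2536]
tool_rot: [0.736, 0.677, -0.0, -0.0]
ft_force: [0.2, -0.2, -3.1]
grip_width: 0.0307
grasp_force: 61.5
[ 0.6272 -0.1992  0.2538] [ 0.7347  0.6784 -0.     -0.    ] [ 0.8  0.5 -3.5] [-0.31  0.57  0.5   1.5  -0.    1.34] -0.07965252601384676
```

```bash
python3 -m inch '[0,0.8,-8,0,0,-0.014,10, 0,0.8,-16,0,0,-0.014,10, 0,0.8,-21,0,0,-0.014,10, 0,0.8,-24,0,0,-0.014,10, 0,0.8,-27,0,0,-0.014,10, 0,0.8,-29,0,0,-0.014,10]'; python3 -c "
from h import *
for i in range(3):
  o=bot.get_obs();print(o['eef_pos'].round(4),o['tool_rot'].round(4),o['ft_force'].round(1),o['ft_torque'].round(2));bot.camera('wrist')"
```

```text
clock: 20.02
eef_pos: [0.6269, -0.1986, 0.2242]
tool_rot: [0.74, 0.672, -0.0, -0.0]
ft_force: [-0.3, 0.2, -2.2]
grip_width: 0.0306
grasp_force: 61.5
[ 0.6269 -0.1986  0.2242] [ 7.402e-01  6.724e-01 -2.000e-04 -4.000e-04] [-0.3  0.2 -2.2] [ 0.02  0.03 -0.02]
[ 0.6268 -0.1987  0.224 ] [ 7.402e-01  6.724e-01 -3.000e-04 -5.000e-04] [-0.3 -1.1 -3.8] [-0.04  0.02  0.01]
[ 0.6269 -0.1987  0.2244] [ 7.402e-01  6.724e-01 -2.000e-04 -4.000e-04] [-0.5 -0.2 -3.2] [-0.04 -0.04 -0.02]
```

The pilot is 9 mm into the bore with no contact force. Continuing to the key.

```bash
python3 -m inch '[0,0,-3,0,0,0,10, 0,0,-6,0,0,0,10, 0,0,-8,0,0,0,10, 0,0,-10,0,0,0,10, 0,0,-12,0,0,0,10, 0,0,-12,0,0,0,10]'; python3 -c "
from h import *
o=bot.get_obs();print(o['eef_pos'].round(4),o['tool_rot'].round(4),o['ft_force'].round(1),o['ft_torque'].round(2))"
```

```text
clock: 20.67
eef_pos: [0.6268, -0.1987, 0.2122]
tool_rot: [0.74, 0.672, -0.0, -0.0]
ft_force: [0.8, -0.5, -3.0]
grip_width: 0.0308
grasp_force: 61.5
[ 0.6268 -0.1987  0.2122] [ 7.402e-01  6.723e-01 -2.000e-04 -4.000e-04] [ 0.8 -0.5 -3. ] [-0.04  0.05 -0.06]
```

```bash
python3 -m inch '[0,0,-5,0,0,0,10, 0,0,-10,0,0,0,10, 0,0,-14,0,0,0,10, 0,0,-17,0,0,0,10, 0,0,-20,0,0,0,10, 0,0,-22,0,0,0,10, 0,0,-22,0,0,0,10]'; python3 -c "
from h import *
o=bot.get_obs();print(o['eef_pos'].round(4),o['tool_rot'].round(4),o['ft_force'].round(1),o['ft_torque'].round(2))"
```

```text
clock: 21.25
eef_pos: [0.6268, -0.1986, 0.1901]
tool_rot: [0.74, 0.672, -0.0, -0.0]
ft_force: [-0.5, 0.5, -3.3]
grip_width: 0.0308
grasp_force: 61.5
[ 0.6268 -0.1986  0.1901] [ 7.402e-01  6.724e-01 -3.000e-04 -5.000e-04] [-0.5  0.5 -3.3] [ 0.    0.05 -0.01]
```

```bash
python3 -m inch '[0,0,-1,0,0,0,10, 0,0,-2,0,0,0,10, 0,0,-3,0,0,0,10, 0,0,-3,0,0,0,10]'; python3 -c "
from h import *
o=bot.get_obs();print(o['eef_pos'].round(4),o['ft_force'].round(1),o['ft_torque'].round(2))"
```

```text
clock: 21.58
eef_pos: [0.6273, -0.1988, 0.1891]
tool_rot: [0.74, 0.672, 0.0, 0.001]
ft_force: [-1.6, -0.3, 2.6]
grip_width: 0.0305
grasp_force: 62.3
[ 0.6273 -0.1988  0.1891] [-1.6 -0.3  2.6] [ 0.14  0.42 -0.02]
```

```bash
python3 -m inch '[0,0,-1.5,0,0,0,10, 0,0,-2.5,0,0,0,10, 0,0,-3,0,0,0,10, 0,0,-3,0,0,0,10, 0,0,-3,0,0,0,10]'; python3 -c "
from h import *
for i in range(3):
  o=bot.get_obs();print(o['eef_pos'].round(4),o['tool_rot'].round(4),o['ft_force'].round(1),o['ft_torque'].round(2));bot.camera('wrist')"
```

```text
clock: 22.0
eef_pos: [0.6273, -0.1988, 0.189]
tool_rot: [0.74, 0.672, 0.001, 0.002]
ft_force: [-4.7, 1.5, 14.0]
grip_width: 0.0304
grasp_force: 63.4
[ 0.6273 -0.1988  0.189 ] [0.7402 0.6724 0.001  0.0017] [-4.7  1.5 14. ] [0.43 1.46 0.02]
[ 0.6273 -0.1988  0.189 ] [0.7402 0.6724 0.001  0.0017] [-5.1  1.7 13.4] [ 0.43  1.48 -0.03]
[ 0.6273 -0.1987  0.189 ] [0.7402 0.6724 0.001  0.0017] [-4.2  2.1 13. ] [ 0.44  1.51 -0.07]
```

```bash
python3 - <<'E'
from h import *
bq=np.array([.628-.13*np.cos(.2575),-.1953+.13*np.sin(.2575),.095])
for c in("scene","side"):
  bot.camera(c);print(c,proj(c,bq).round(1),[(np.round(d["uv"],1).tolist(),round(d["confidence"],2)) for d in bot.spot_point(c,"handle_ball")])
o=bot.get_obs();print(o['ft_force'].round(1),o['grasp_force'])
E
```

```text
scene [[219.2 221. ]] []
side [[348.4 256.1]] [([350.2, 255.6], 0.97)]
[-5.4  2.7 13.4] 63.36369752883911
```

The ball is where it belongs, the flange is seated, and the press reads 13.4 N, which is about 16 N on the nose with the holder's weight. Handing in.

```bash
python3 -c "
from workcell import bot
print(bot.job_done())"
```

```text
the job is handed in; nothing more can be done
None
```

The job is handed in at about 22 s: the head is square to within about 0.01 rad and upright against its stop, and the case holder is keyed and seated flat in the spindle, still gripped and pressed with about 15 N (wrist reading 13.4 N).

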